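# Clip an instrument cover into the storage rack

### The job

The instrument cover leaning in the tilted rest has to be stored: take it out, stand it upright in the empty slot of the two-slot clip rack, and press it down gently past the sprung clips until it is fully home, level with the cover already stored there. Do not ram it, and leave the sample jar and the beaker near them where they are.

Things in the scene. Friction and masses are not known exactly. Their poses are not given: they have to be found in the camera images.
- cover: Loose grey sheet-metal cover, a flat panel 110 mm wide (its y), 98 high (its z), 12 thick (its x), about 0.12 kg; may stand either way round. Origin: middle of the lower edge, z to the upper edge. A groove crosses both faces 19 to 37 mm above the lower edge; the lowest 14 mm taper to 6 mm at the edge. At the start it leans in the rest, upper edge tipped 0.5 rad from vertical to the rest's -x (robot) side.
- cover_top (a point): Middle of the cover's upper edge, 98 mm above its origin, axes as the cover's. The upper 45 mm of the cover are free of the rest on both faces and can be gripped across the 12 mm thickness.
- rest: Fixed tilted trough that the cover leans in, base 125 x 130 mm on the bench; origin under the base near its middle, z up, x across the trough. The cover's lower edge lies at x = 25, z = 22 mm. Draw the cover out along its own z (up the slope), 40 mm or more.
- rack: Fixed aluminium clip rack, base 170 x 152 mm, 10 high; origin under its middle, z up. Two upright slots, open at the top, run along its y at x = -40 and +40 mm; one is empty, the other holds a cover (which one differs). A slot is 15 mm across and 116 long inside; its mouth flares to about 26 mm by 128 at the top edge, 99 mm above the bench.
- slot_floor (a point): Middle of the floor of the empty slot (top of its rubber pad, 13 mm above the bench); axes as the rack's: y along the slot, x across it, z up. With the cover home its origin is here (across the slot within 1.5 mm) and only 12 mm of it stand above the mouth: fingers that hold it deeper meet the mouth first, so let go and press on its upper edge.
- clip_line (a point): Middle between the sprung nylon noses of the empty slot, 28 mm above its floor: two in each cheek, 36 mm either side along the slot, leaving a 7 mm gap. A lowered cover comes to stand upright on them, unheld, its lower edge about 26 mm above the floor. Pushing it past them takes about 14 to 20 N straight down on the middle of its upper edge; home, they snap into its groove.
- stored_cover: The cover already stored in the other slot, home and fixed; same size and origin as the loose cover; its upper edge is 111 mm above the bench.
- sample_jar: Bystander: sample jar with a white cap, 63 mm wide, 75 mm high, in front of rack and rest (robot side); origin under its middle.
- beaker: Bystander: clear beaker, 55 mm wide, 70 mm high, behind rack and rest; origin under its middle.
- pad: The rubber strip, 12 x 100 x 3 mm, on the bottom of the empty slot; origin under its middle, axes as the rack's.

How it is judged:
At the end, for the whole second after the job is handed in: The cover stands upright (within 0.06 rad) and the right way up in the empty slot, in line with it (0.06 rad), its lower edge less than 2.5 mm above the slot's floor and its middle within 8 mm of the slot's middle, at rest and released (z of cover in the frame of slot_floor below 0.0025 m and horizontal distance between cover and slot_floor below 0.008 m and angle between cover's own z axis and vertical below 0.06 rad and angle between the y axis of cover and the y axis of slot_floor, either way round below 0.06 rad and linear speed of cover below 0.01 m/s); the robot touches nothing.
It fails at once if the cover is rammed: more than 80 N between it and the rack or the slot's floor (contact force between cover and rack above 80 N or contact force between cover and pad above 80 N).
It fails at once if a bystander (sample jar or beaker) is moved more than 20 mm (distance of any of sample_jar, beaker from where it was at the start of the episode above 0.02 m).
It also fails if it takes over 48 s, if anything falls off the work surface, if the arm or the gripper's body presses on something with over 40 N, if the wrist force passes 120 N, or if a joint passes its speed limit or range.

### The arm

A 7-joint arm with a two-finger parallel gripper is mounted at the origin on a cart in front of the work surface, level with it; the furniture and walls round the work are solid. World frame = base frame: x ahead of the robot, y to its left, z up, the work surface at z = 0. Lengths are in m, angles in rad, forces in N, time in s.
With the tool pointing down it reaches from about 0.35 to 0.9 m from the base axis. Payload 8.1 kg.
Tool frame: the origin (TCP) lies midway between the tips of the shut fingers; the grasp point (between the pads) lies arm.grip_point_offset behind it (arm.grip_point_offset is the distance from the TCP to the grasp point, in m); y points along the fingers, z is the direction in which the jaws open and shut, and the axes are right-handed (so a half turn about y gives the same grasp; the last joint's range is limited). The gripper opens to 92 mm and grips with 3 to 60 N. Pads are 19 mm wide; open, the fingers measure 130 mm over their backs; the gripper's body (75 mm by 190 mm) begins 47 mm behind the grasp point.
Start: joints at [1.056, 0.434, 0.025, 1.573, -0.012, 1.134, -0.075], TCP at [0.25, -0.573, 0.227] pointing down, gripper open.
Joint ranges: [-2.62, 2.62], [-0.44, 2.09], [-1.27, 1.32], [0.08, 2.57], [-1.32, 4.46], [0.12, 2], [-2.74, 2.74]. Speed limits (rad/s): [2.22, 2.22, 3.01, 3.01, 3.14, 3.14, 3.14].

### API

Orientations are given as a rotation vector (axis times angle).
In Python, from cell import arm, get_image, camera_info gives the robot as it stands.
- The arm moves only by the tool carry_out, never from a script. Its argument "steps" is one flat list of numbers, 5 for each row, row after row: the opening, from 0 (shut) to 1 (fully open), then the shift along the world's x, y, z in units of 0.1 m (1.0 is 0.1 m), then the turn about the world's z in units of 45 degrees (1.0 is 45 degrees). In form: [hand, dx, dy, dz, spin, hand, dx, dy, dz, spin, ...]. A call has 1 to 12 rows; each row is the pose to reach, as a shift and turn from the pose commanded when the call began; what a row does not reach only later rows make up. A row lasts 1/10 s, in which the tool goes at most 50 mm and 8.59 degrees, less where a joint would pass 70% of its speed; a pose out of reach is approached as far as the arm can. A call with a number of a shift or a turn outside -1 to 1 is refused whole. A call with a gripper value outside its range is refused whole. The fingers move at their own pace and stop on an object; "grip_force" is the grip in N (left out, the last holds). Time passes only in rows, so rows that repeat a pose let the fingers close. It gives the time, the measured TCP pose, the force and the opening at its end, in the units of the state.
- arm.observe(): the state, without advancing time (a new reading comes with each control period).
- get_image(name): name is "side" or "top"; returns (picture, depth): 480x640x3 uint8, red, green, blue; 480x640 float32, m along the optical axis (not along the pixel's ray), 0 where there is no reading.
- camera_info(name): a dict with "fovy" (degrees; the focal length in pixels is half the picture's height over the tangent of half this angle, whatever the lens; pixels are square), "cx", "cy" (the principal point, pixels), "R" (3x3) and "t" (3): a world point X has camera coordinates R X + t. Camera axes: x right, y down, z forward; pixel columns grow to the right and rows downward; lengths in m; the calibration is good to about 2 mm. A picture is of the moment at which its call begins. camera_info takes no time and is no camera call.
- arm.sign_off(): hands the job in, once; it reports no verdict.
The state is a dict: "clock": time; "joints": joint angles; "dq": joint speeds; "joint_efforts": joint torques, N m; "position": TCP position; "ee_rot": TCP orientation; "force": force on the tool from outside, world axes, zero at the start; "ft_torque": the same for the moment, N m; "width": opening from 0.0 (shut) to 1.0 (fully open).
Only numpy, scipy, OpenCV 4.12 (cv2) and the standard library are available. Lean on these libraries where they do the work, as an engineer would, in place of code of your own. Each camera call takes 0.05 s, during which the arm holds its last target. There are 200 camera calls.

## Working session

There is one attempt and no reset: what is moved stays moved. The work goes in short steps, Python scripts to look and compute and a tool call to move; the robot and the scene stay as the last step left them, time stands still between calls to the robot, and variables do not carry over. Pictures are saved under pics/ and viewed, about 8 in all and at most 12, crops included, and the job is handed in when it is done.

Besides the shell and the picture viewer there is one more tool, called after "Emit:" as name(argument=value, ...), one argument or row to a line, values as JSON. carry_out: Moves the arm, as the interface text tells. Shifts and turns lie within -1 to 1; 1 stands for 0.1 m of shift or 45 degrees of turn. Its arguments: {"type":"object","properties":{"steps":{"type":"array","items":{"type":"number"}},"grip_force":{"type":"number"}},"required":["steps"]}

```bash
mkdir -p pics; ls; cat > h.py <<'E'
import numpy as np,cv2
from cell import arm,get_image,camera_info
def K(n):
    c=camera_info(n);f=240/np.tan(np.radians(c['fovy'])/2);return f,c['cx'],c['cy'],np.array(c['R']),np.array(c['t'])
def cloud(n,d):
    f,cx,cy,R,t=K(n);v,u=np.mgrid[0:480,0:640]
    P=np.stack([(u-cx)/f*d,(v-cy)/f*d,d],-1)
    return (P-t)@R
def proj(n,X):
    f,cx,cy,R,t=K(n);c=R@np.array(X)+t;return f*c[0]/c[2]+cx,f*c[1]/c[2]+cy
def snap(tag):
    o={}
    for n in('side','top'):
        p,d=get_image(n);np.savez(f'{tag}_{n}.npz',p=p,d=d);o[n]=(p,d)
        cv2.imwrite(f'pics/{tag}_{n}.png',p[:,:,::-1])
    return o
E
python3 - <<'E'
from h import *
snap('a')
for n in('side','top'):
    print(n,camera_info(n))
print(arm.observe(),arm.grip_point_offset)
E
```

```text
pics
side {'fovy': 56.79575875936463, 'cx': 323.9448199349566, 'cy': 237.65182326917142, 'R': array([[-0.99695496, -0.07348669, -0.02608653],
       [-0.00132445,  0.35043959, -0.9365844 ],
       [ 0.07796824, -0.93369791, -0.34946982]]), 't': array([0.46623125, 0.20274973, 0.5685217 ])}
top {'fovy': 42.768825877951116, 'cx': 314.9652697055254, 'cy': 242.14425517826376, 'R': array([[ 0.00918178, -0.99991833, -0.0088903 ],
       [-0.99544021, -0.00829578, -0.09502618],
       [ 0.09494466,  0.00972227, -0.99543507]]), 't': array([-0.29437665,  0.48797404,  0.88202998])}
{'clock': 0.1, 'joints': array([ 1.05641324,  0.43516202,  0.02497279,  1.57399517, -0.01160225,
        1.13402382, -0.0751219 ]), 'dq': array([-0.00020436, -0.00184509, -0.0004321 , -0.00208697, -0.00039827,
        0.00169396,  0.00066346]), 'joint_efforts': array([ 4.39105599e-03, -6.69125319e+01,  9.88995619e-01, -3.15144968e+01,
       -6.03414397e-02,  3.74777592e-02,  1.20555874e-04]), 'position': array([ 0.24991913, -0.57235141,  0.22602227]), 'ee_rot': array([-0.41696338,  1.99627623, -1.99346216]), 'force': array([ 0.12265034,  0.62030702, -0.18771626]), 'ft_torque': array([-1.10039994e-02,  2.69562288e-03, -8.55203749e-05]), 'width': 1.0045538548107198} 0.0188
```

View pics/a_top.png

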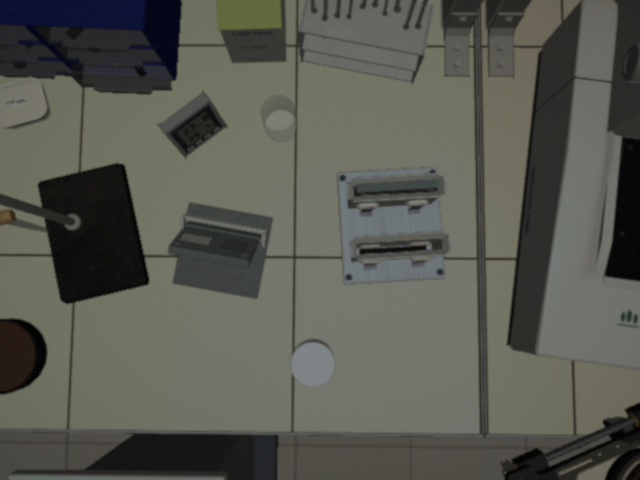

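View pics/a_side.png

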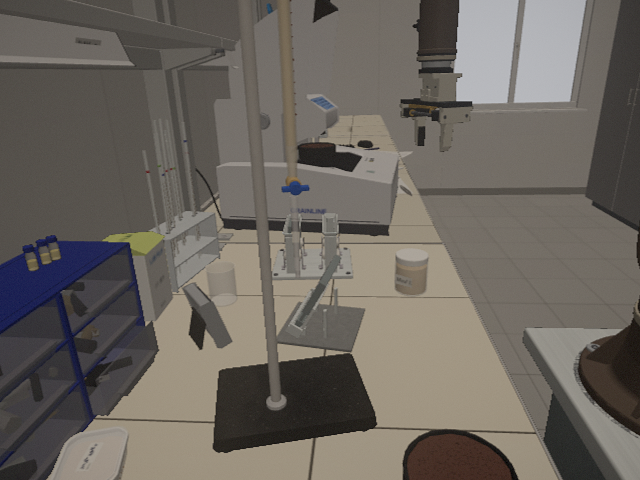

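The top view shows the rack centred at about (393,225), with the empty slot on the robot side (row ~247) and the stored cover at row ~187. The rest is at about (222,250), the jar at (313,363) and the beaker at (279,118). The side view shows the cover leaning at (320,285). Next I'll measure from the depth images.

```bash
python3 - <<'E'
from h import *
from scipy.spatial.transform import Rotation as Ro
o=arm.observe();print(Ro.from_rotvec(o['ee_rot']).as_matrix().round(3))
a=np.load('a_top.npz');P=cloud('top',a['d'])
def rect(name,r0,r1,c0,c1,z0,z1):
    Q=P[r0:r1,c0:c1].reshape(-1,3);m=(Q[:,2]>z0)&(Q[:,2]<z1);Q=Q[m]
    if len(Q)<5: print(name,len(Q));return
    (c,s,ang)=cv2.minAreaRect(Q[:,:2].astype(np.float32));print(name,len(Q),np.round(c,4),np.round(s,4),round(ang,2),'med',np.median(Q,0).round(4),'zmax',Q[:,2].max().round(4))
rect('bench',300,330,200,280,-.1,.1)
rect('rackbase',160,290,330,455,.005,.014)
rect('stored',160,215,340,450,.105,.125)
rect('rackmouth near',225,270,340,455,.09,.105)
rect('rackmouth far',160,215,340,455,.09,.103)
rect('restbase',195,305,160,280,.003,.013)
rect('covertop',195,305,160,280,.098,.125)
rect('jar',330,400,280,345,.06,.09)
rect('beaker',90,150,255,300,.05,.09)
print('rest col profile');
for r in range(200,300,4): print(r,P[r,210].round(3),P[r,235].round(3))
# cover face plane
Q=P[195:305,160:280].reshape(-1,3);
g=a['p'].copy()
c=cv2.resize(g[150:310,150:460],None,fx=2.5,fy=2.5,interpolation=cv2.INTER_CUBIC);cv2.imwrite('pics/crop1.png',np.clip(c[:,:,::-1]*1.6,0,255).astype('uint8'))
E
```

```text
[[-0.916 -0.001  0.4  ]
 [-0.4    0.001 -0.916]
 [ 0.    -1.    -0.001]]
bench 2390 [ 0.3829 -0.1772] [0.0433 0.12  ] 0.52 med [ 0.3828 -0.178  -0.0011] zmax 0.0042
rackbase 6241 [ 0.5192 -0.4021] [0.1701 0.152 ] 3.87 med [ 0.5122 -0.3971  0.0093] zmax 0.014
stored 758 [ 0.559  -0.3996] [0.0126 0.1095] 3.95 med [ 0.5585 -0.3989  0.1101] zmax 0.1145
rackmouth near 1338 [ 0.4794 -0.4048] [0.0344 0.1351] 3.92 med [ 0.4838 -0.406   0.0959] zmax 0.1033
rackmouth far 1376 [ 0.5592 -0.3995] [0.0348 0.1354] 4.11 med [ 0.5576 -0.4     0.0962] zmax 0.103
restbase 3385 [ 0.4807 -0.1464] [0.1647 0.1783] 0.4 med [ 0.4496 -0.1551  0.0051] zmax 0.0107
covertop 980 [ 0.465  -0.1482] [0.1096 0.0179] 79.93 med [ 0.464  -0.1484  0.1058] zmax 0.112
jar 1624 [ 0.3179 -0.2881] [0.0611 0.0606] 5.07 med [ 0.3184 -0.288   0.0735] zmax 0.0776
beaker 437 [ 0.6724 -0.2346] [0.0541 0.0538] 27.21 med [ 0.683  -0.2331  0.0659] zmax 0.0727
rest col profile
200 [ 0.556 -0.129 -0.001] [ 0.556 -0.167 -0.001]
204 [ 0.55 -0.13 -0.  ] [ 0.55  -0.168 -0.001]
208 [ 0.542 -0.131  0.007] [ 0.543 -0.168  0.002]
212 [ 0.536 -0
[... 385 characters left out ...]

244 [ 0.481 -0.147  0.086] [ 0.482 -0.179  0.074]
248 [ 0.474 -0.149  0.095] [ 0.476 -0.181  0.084]
252 [ 0.468 -0.151  0.107] [ 0.469 -0.182  0.093]
256 [ 0.463 -0.151  0.108] [ 0.463 -0.184  0.105]
260 [ 0.458 -0.151  0.104] [ 0.458 -0.185  0.108]
264 [ 0.458 -0.133  0.006] [ 0.452 -0.184  0.105]
268 [ 0.452 -0.133  0.003] [ 0.452 -0.17   0.005]
272 [ 0.446 -0.133  0.004] [ 0.446 -0.171  0.006]
276 [ 0.44  -0.133  0.006] [ 0.44  -0.171  0.004]
280 [ 0.434 -0.133  0.004] [ 0.434 -0.171  0.007]
284 [ 0.428 -0.133  0.005] [ 0.428 -0.171  0.003]
288 [ 0.422 -0.134  0.004] [ 0.422 -0.171  0.006]
292 [ 0.416 -0.132 -0.003] [ 0.416 -0.172  0.007]
296 [ 0.41  -0.133 -0.002] [ 0.41  -0.171  0.001]
```

View pics/crop1.png

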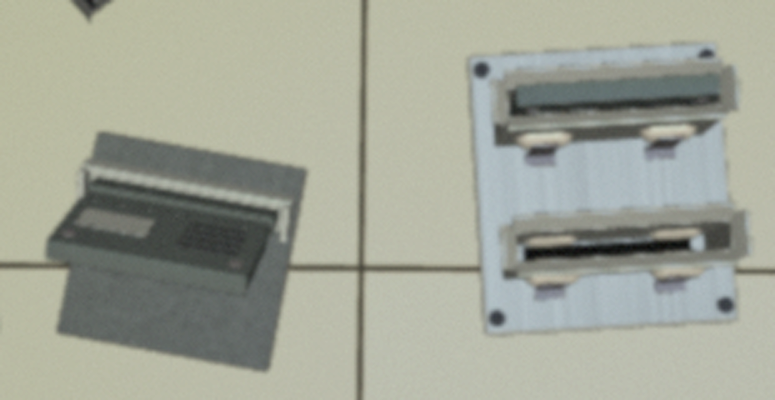

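The sizes agree with what was given: rack base 170x152 mm, jar 61 mm wide and 75 mm high, and heights of 110 and 108 mm for the stored and leaning covers. The empty slot is at (0.479,-0.405) with yaw +3.9°. The middle of the leaning cover's top edge is at (0.460,-0.147,0.108) with yaw -10°. I'll move above the cover now.

Emit:
carry_out(
  steps=[0.7,0.26,0.5,0,0.19,0.7,0.52,1,0,0.38],
)

```text
clock: 0.3
position: [0.2957, -0.4836, 0.226]
ee_rot: [-0.674, 1.808, -1.807]
force: [1.2, 0.2, -0.8]
width: 0.875
```

Emit:
carry_out(
  steps=[0.7,0.26,0.5,0,0.19,0.7,0.52,1,0,0.38],
)

```text
clock: 0.5
position: [0.3428, -0.3934, 0.2265]
ee_rot: [-0.893, 1.606, -1.606]
force: [1.0, -0.3, -0.1]
width: 0.72
```

Emit:
carry_out(
  steps=[0.7,0.26,0.5,0,0.19,0.7,0.52,1,0,0.38],
)

```text
clock: 0.7
position: [0.3889, -0.3047, 0.2267]
ee_rot: [-1.076, 1.397, -1.397]
force: [0.6, -0.8, -0.3]
width: 0.701
```

Emit:
carry_out(
  steps=[0.7,0.3,0.5,0,0.05,0.7,0.6,1,0,0.11,0.7,0.6,1,0,0.11],
)

```text
clock: 1.0
position: [0.4508, -0.2011, 0.2269]
ee_rot: [-1.122, 1.333, -1.332]
force: [0.5, -0.4, 0.3]
width: 0.7
```

```bash
cat >> h.py <<'E'
from scipy.spatial.transform import Rotation as Ro
def st():
    o=arm.observe();M=Ro.from_rotvec(o['ee_rot']).as_matrix()
    print(o['clock'],o['position'].round(4),'jaw',np.degrees(np.arctan2(M[1,2],M[0,2])).round(2),'down',M[:,1].round(3),'F',np.round(o['force'],1),'w',round(o['width'],3))
    return o
E
python3 -c "
from h import *
st()"
```

```text
1.0 [ 0.4508 -0.2011  0.2269] jaw -9.69 down [ 0.001  0.002 -1.   ] F [ 0.5 -0.4  0.3] w 0.7
```

Emit:
carry_out(
  steps=[0.7,0.18,0.52,0,0,0.7,0.18,0.52,-0.3,0,0.7,0.18,0.52,-0.7,0,0.7,0.18,0.52,-0.7,0,0.7,0.18,0.52,-0.7,0],
)

```text
clock: 1.5
position: [0.466, -0.1547, 0.1569]
ee_rot: [-1.121, 1.34, -1.338]
force: [1.0, -0.4, 0.3]
width: 0.7
```

```bash
python3 -c "
from h import *
st();s=snap('b');g=s['side'][0][150:360,230:470];cv2.imwrite('pics/b1.png',cv2.resize(g,None,fx=2.8,fy=2.8)[:,:,::-1])"
```

```text
1.5 [ 0.466  -0.1547  0.1569] jaw -10.17 down [-0.002  0.001 -1.   ] F [ 1.  -0.4  0.3] w 0.7
```

View pics/b1.png

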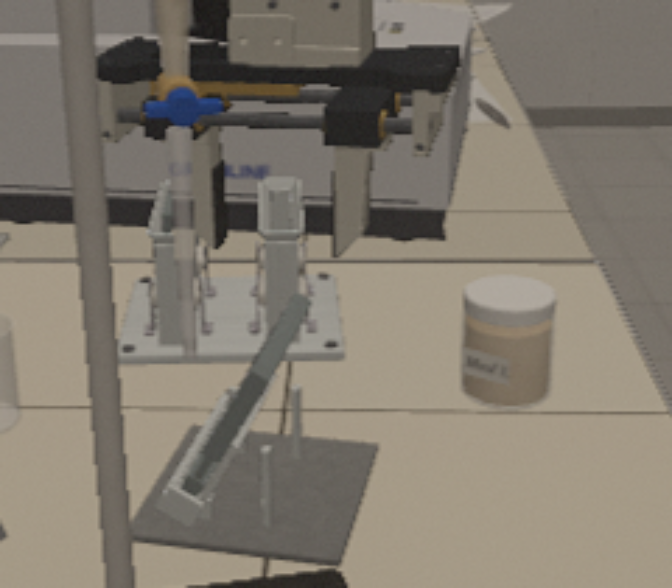

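The open fingers straddle the leaning cover, whose top edge is at about (300,300) in the crop. The support posts stay below the finger tips. I'll descend and grip.

Emit:
carry_out(
  steps=[0.7,0.03,0.05,-0.35,0,0.7,0.03,0.05,-0.7,0,0.7,0.03,0.05,-0.74,0,0.7,0.03,0.05,-0.74,0],
  grip_force=10,
)

```text
clock: 2.0
position: [0.4698, -0.15, 0.0836]
ee_rot: [-1.12, 1.339, -1.339]
force: [0.2, -0.2, 0.9]
width: 0.703
```

Emit:
carry_out(
  steps=[0.0,0,0,0,0,0.0,0,0,0,0,0.0,0,0,0,0,0.0,0,0,0,0,0.0,0,0,0,0,0.0,0,0,0,0,0.0,0,0,0,0],
  grip_force=10,
)

```text
clock: 2.7
position: [0.4698, -0.1497, 0.083]
ee_rot: [-1.12, 1.338, -1.339]
force: [0.3, 0.4, 3.4]
width: 0.278
```

```bash
python3 -c "
from h import *
st()"
```

```text
2.7 [ 0.4698 -0.1497  0.083 ] jaw -10.16 down [ 0.001 -0.    -1.   ] F [0.3 0.4 3.4] w 0.278
```

Emit:
carry_out(
  steps=[0.0,-0.04,0.01,0.07,0,0.0,-0.08,0.01,0.15,0,0.0,-0.12,0.02,0.23,0,0.0,-0.16,0.03,0.3,0,0.0,-0.2,0.03,0.38,0,0.0,-0.24,0.04,0.45,0,0.0,-0.28,0.05,0.53,0,0.0,-0.32,0.06,0.61,0,0.0,-0.32,0.06,0.61,0],
  grip_force=15,
)

```text
clock: 3.6
position: [0.4369, -0.1435, 0.1445]
ee_rot: [-1.12, 1.339, -1.339]
force: [1.1, 0.4, 0.0]
width: 0.129
```

```bash
python3 -c "
from h import *
st();s=snap('c');g=s['side'][0][150:360,230:470];cv2.imwrite('pics/c1.png',cv2.resize(g,None,fx=2.8,fy=2.8)[:,:,::-1])"
```

```text
3.6 [ 0.4369 -0.1435  0.1445] jaw -10.17 down [-0. -0. -1.] F [1.1 0.4 0. ] w 0.129
```

View pics/c1.png

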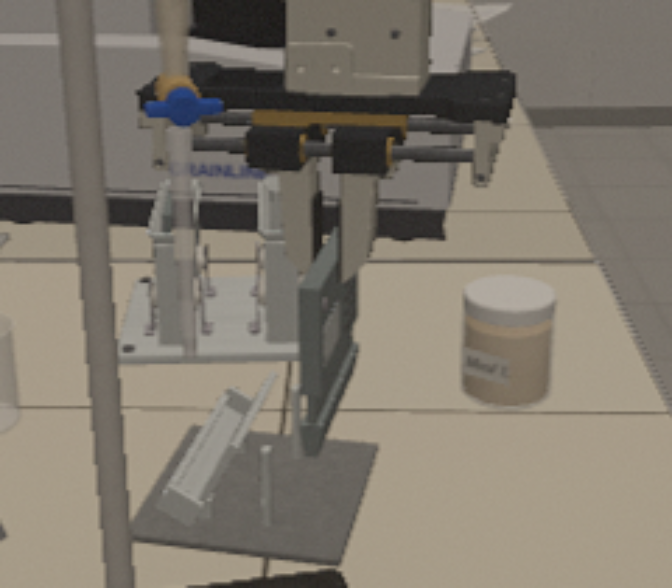

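The cover is out of the rest and upright, flat between the pads (opening 11.9 mm). I'll lift it and carry it over the slot.

Emit:
carry_out(
  steps=[0.0,0,0,0.3,0,0.0,0,0,0.7,0,0.0,0,-0.3,0.9,0.1,0.0,0.1,-0.6,0.9,0.2,0.0,0.2,-0.9,0.9,0.31,0.0,0.2,-0.9,0.9,0.31],
  grip_force=30,
)

```text
clock: 4.3
position: [0.4577, -0.2382, 0.233]
ee_rot: [-1.24, 1.162, -1.163]
force: [0.1, -0.5, -1.1]
width: 0.123
```

Emit:
carry_out(
  steps=[0.0,0.05,-0.3,0,0,0.0,0.1,-0.6,0,0,0.0,0.2,-0.9,0,0,0.0,0.2,-0.9,0,0],
)

```text
clock: 4.7
position: [0.4772, -0.3277, 0.2325]
ee_rot: [-1.239, 1.165, -1.164]
force: [-0.2, -0.7, -1.2]
width: 0.121
```

Emit:
carry_out(
  steps=[0.0,0.02,-0.3,0,0,0.0,0.02,-0.6,0,0,0.0,0.02,-0.82,0,0,0.0,0.02,-0.82,0,0,0.0,0.02,-0.82,0,0,0.0,0.02,-0.82,0,0],
)

```text
clock: 5.3
position: [0.48, -0.4038, 0.2334]
ee_rot: [-1.24, 1.16, -1.158]
force: [0.6, 0.1, -1.6]
width: 0.124
```

```bash
python3 - <<'E'
from h import *
o=st();s=snap('d')
P=cloud('side',s['side'][1]);p=s['side'][0]
# plane/edge of cover in side cloud: points near TCP below fingers
T=o['position'];Q=P.reshape(-1,3);D=np.abs(Q-T)
m=(D[:,0]<.03)&(D[:,1]<.065)&(Q[:,2]>T[2]-.085)&(Q[:,2]<T[2]-.005)
Q=Q[m];print(len(Q))
for n,i in zip('xyz',range(3)):print(n,np.percentile(Q[:,i],[0,2,50,98,100]).round(4))
g=s['side'][0][90:330,200:470];cv2.imwrite('pics/d1.png',cv2.resize(g,None,fx=2.6,fy=2.4)[:,:,::-1])
Pt=cloud('top',s['top'][1]).reshape(-1,3);D=np.abs(Pt-T)
m=(D[:,0]<.02)&(D[:,1]<.07)&(Pt[:,2]>T[2]+.012)&(Pt[:,2]<T[2]+.04)
R=Pt[m];print(len(R))
if len(R)>5: print(cv2.minAreaRect(R[:,:2].astype('f4')),np.median(R,0).round(4))
E
```

```text
5.3 [ 0.48   -0.4038  0.2334] jaw 3.87 down [-0.     0.001 -1.   ] F [ 0.6  0.1 -1.6] w 0.124
237
x [0.4721 0.4724 0.4779 0.485  0.4873]
y [-0.4153 -0.4074 -0.3488 -0.346  -0.3446]
z [0.1522 0.1542 0.1946 0.2268 0.2281]
126
((0.4742257595062256, -0.355326384305954), (0.011334935203194618, 0.015596376731991768), 1.6216614246368408) [ 0.4751 -0.3542  0.2474]
```

View pics/d1.png

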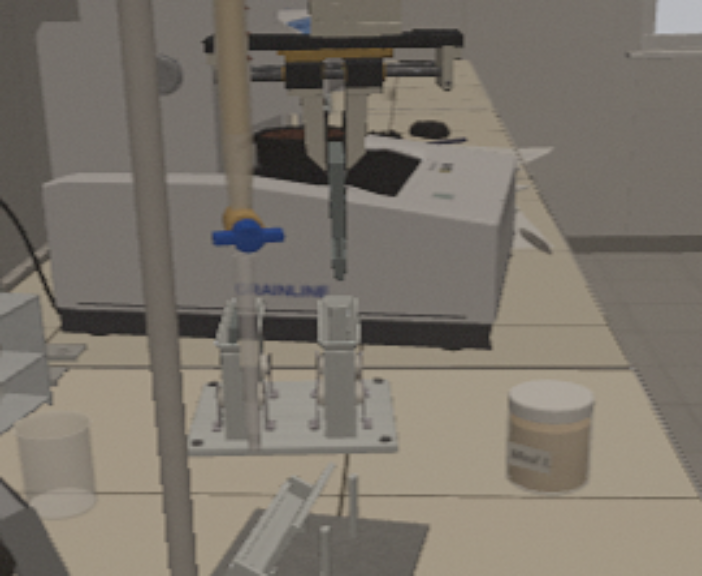

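```bash
python3 - <<'E'
from h import *
z=np.load('d_side.npz');P=cloud('side',z['d']).reshape(-1,3);T=np.array([.48,-.4038,.2334])
for lo in np.arange(.135,.26,.01):
    m=(abs(P[:,0]-.478)<.012)&(abs(P[:,1]+.348)<.012)&(P[:,2]>lo)&(P[:,2]<lo+.01)
    if m.sum()>2: print(lo.round(3),m.sum(),np.percentile(P[m,0],[2,50,98]).round(4),np.median(P[m,1]).round(4),P[m,2].min().round(4),P[m,2].max().round(4))
z=np.load('d_top.npz');P=cloud('top',z['d']).reshape(-1,3)
for y in np.arange(-.48,-.33,.008):
    m=(abs(P[:,0]-.48)<.02)&(abs(P[:,1]-y)<.004)&(P[:,2]>.2)&(P[:,2]<.262)
    if m.sum()>2:print(y.round(3),m.sum(),np.median(P[m],0).round(4))
E
```

```text
0.145 7 [0.4752 0.4774 0.4811] -0.3487 0.1522 0.155
0.155 24 [0.4731 0.4772 0.4822] -0.3481 0.1559 0.1649
0.165 28 [0.473  0.4788 0.4831] -0.3482 0.1651 0.1742
0.175 9 [0.4766 0.4769 0.479 ] -0.3493 0.1765 0.1842
0.185 25 [0.4725 0.4782 0.4824] -0.3483 0.1851 0.1949
0.195 32 [0.4724 0.4773 0.4832] -0.3483 0.1951 0.2049
0.205 36 [0.4724 0.478  0.484 ] -0.3486 0.2051 0.2149
0.215 36 [0.4722 0.4779 0.4838] -0.3492 0.2158 0.2249
0.225 31 [0.4731 0.4777 0.4835] -0.3485 0.2259 0.2343
0.235 35 [0.4721 0.4775 0.4856] -0.3489 0.2351 0.2437
0.245 19 [0.4734 0.4791 0.483 ] -0.3493 0.2451 0.2494
-0.36 55 [ 0.4752 -0.3577  0.2473]
-0.352 108 [ 0.4718 -0.352   0.2465]
-0.344 37 [ 0.4738 -0.3474  0.2293]
```

Emit:
carry_out(
  steps=[0.0,0,-0.01,-0.2,0,0.0,0,-0.01,-0.4,0,0.0,0,-0.01,-0.5,0,0.0,0,-0.01,-0.6,0,0.0,0,-0.01,-0.66,0,0.0,0,-0.01,-0.72,0,0.0,0,-0.01,-0.72,0],
  grip_force=20,
)

```text
clock: 6.1
position: [0.4798, -0.4065, 0.1614]
ee_rot: [-1.239, 1.16, -1.16]
force: [0.7, 0.1, -1.4]
width: 0.131
```

Emit:
carry_out(
  steps=[0.0,0,0,-0.06,0,0.0,0,0,-0.12,0,0.0,0,0,-0.18,0,0.0,0,0,-0.24,0,0.0,0,0,-0.3,0,0.0,0,0,-0.34,0,0.0,0,0,-0.34,0],
)

```text
clock: 6.8
position: [0.4798, -0.4064, 0.1271]
ee_rot: [-1.239, 1.16, -1.16]
force: [3.0, 0.7, -1.6]
width: 0.126
```

```bash
python3 - <<'E'
from h import *
st()
E
```

```text
6.8 [ 0.4798 -0.4064  0.1271] jaw 3.81 down [ 0.  0. -1.] F [ 3.   0.7 -1.6] w 0.126
```

Emit:
carry_out(
  steps=[0.0,0.01,0,-0.02,0,0.0,0.01,0,-0.04,0,0.0,0.01,0,-0.05,0,0.0,0.01,0,-0.06,0,0.0,0.01,0,-0.06,0],
)

```text
clock: 7.3
position: [0.481, -0.4067, 0.1224]
ee_rot: [-1.239, 1.159, -1.161]
force: [1.9, 1.0, 4.8]
width: 0.128
```

Emit:
carry_out(
  steps=[0.4,0,0,0,0,0.4,0,0,0,0,0.4,0,0,0,0,0.4,0,0,0.1,0,0.4,0,0,0.3,0,0.4,0,0,0.5,0,0,0,0,0.5,0,0,0,0,0.5,0,0,0,0,0.5,0,0,0,0,0.5,0],
)

```text
clock: 8.3
position: [0.48, -0.4064, 0.1709]
ee_rot: [-1.24, 1.162, -1.159]
force: [0.3, -0.0, -0.1]
width: 0.103
```

```bash
python3 - <<'E'
from h import *
st();s=snap('e')
z=s['side'][1];P=cloud('side',z).reshape(-1,3)
for lo in np.arange(.10,.15,.005):
    m=(abs(P[:,0]-.478)<.015)&(abs(P[:,1]+.35)<.012)&(P[:,2]>lo)&(P[:,2]<lo+.005)
    if m.sum()>2: print(lo.round(3),m.sum(),np.percentile(P[m,0],[2,50,98]).round(4),np.median(P[m,1]).round(4),P[m,2].max().round(4))
P=cloud('top',s['top'][1]).reshape(-1,3)
m=(abs(P[:,0]-.48)<.02)&(abs(P[:,1]+.405)<.07)&(P[:,2]>.12)&(P[:,2]<.145)
if m.sum()>5: print(m.sum(),cv2.minAreaRect(P[m,:2].astype('f4')),np.median(P[m],0).round(4))
cv2.imwrite('pics/e1.png',np.hstack([cv2.resize(s['side'][0][150:290,260:400],(400,400)),cv2.resize(s['top'][0][160:290,330:460],(400,400))])[:,:,::-1])
E
```

```text
8.3 [ 0.48   -0.4064  0.1709] jaw 3.79 down [-0.001  0.001 -1.   ] F [ 0.3 -0.  -0.1] w 0.103
0.1 22 [0.4643 0.4773 0.4847] -0.3509 0.1048
0.105 15 [0.4745 0.4805 0.4846] -0.352 0.1099
0.11 13 [0.4744 0.4786 0.4844] -0.3513 0.1141
0.115 14 [0.4743 0.4802 0.4844] -0.352 0.1198
0.12 16 [0.4742 0.4792 0.486 ] -0.3517 0.1247
0.125 15 [0.474  0.4799 0.4865] -0.3518 0.1295
0.13 15 [0.4741 0.4799 0.4839] -0.352 0.1345
0.135 18 [0.474  0.4789 0.4843] -0.3542 0.1385
152 ((0.47566503286361694, -0.36022675037384033), (0.013932776637375355, 0.02027885988354683), 5.60883092880249) [ 0.4753 -0.3586  0.1357]
```

View pics/e1.png

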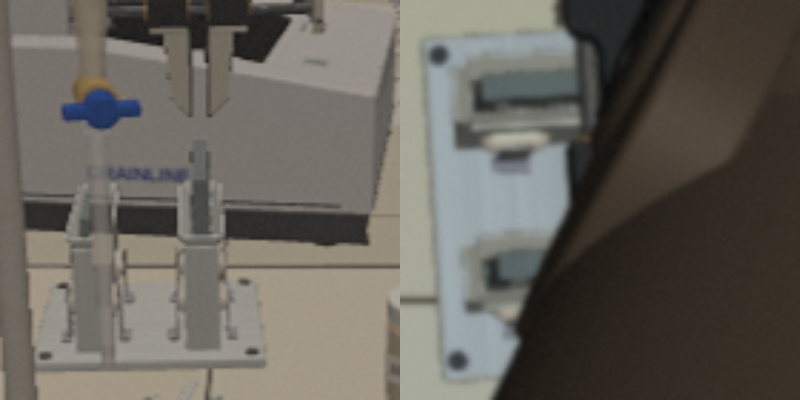

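The cover stands upright on the noses, centred in the slot, with its top at about 137 mm. I'll shut the fingers and press gently.

Emit:
carry_out(
  steps=[0,0.01,0,-0.1,0,0,0.01,0,-0.2,0,0,0.01,0,-0.28,0,0,0.01,0,-0.31,0,0,0.01,0,-0.33,0,0,0.01,0,-0.35,0,0,0.01,0,-0.35,0],
  grip_force=30,
)

```text
clock: 9.1
position: [0.482, -0.4066, 0.1371]
ee_rot: [-1.239, 1.159, -1.161]
force: [0.1, 0.0, -0.0]
width: 0.001
```

Emit:
carry_out(
  steps=[0,0,0,-0.02,0,0,0,0,-0.04,0,0,0,0,-0.06,0,0,0,0,-0.06,0],
)

```text
clock: 9.5
position: [0.4835, -0.4076, 0.1331]
ee_rot: [-1.239, 1.156, -1.165]
force: [0.1, 0.5, 11.9]
width: 0.005
```

Emit:
carry_out(
  steps=[0,0,0,-0.02,0,0,0,0,-0.04,0,0,0,0,-0.06,0,0,0,0,-0.06,0],
)

```text
clock: 9.9
position: [0.4837, -0.4079, 0.1274]
ee_rot: [-1.239, 1.155, -1.165]
force: [0.7, 0.9, 12.9]
width: 0.004
```

Emit:
carry_out(
  steps=[0,0,0,-0.02,0,0,0,0,-0.04,0,0,0,0,-0.04,0],
)

```text
clock: 10.2
position: [0.4828, -0.4074, 0.1223]
ee_rot: [-1.239, 1.157, -1.163]
force: [0.0, -0.2, 7.8]
width: 0.004
```

Emit:
carry_out(
  steps=[0,0,0,-0.02,0,0,0,0,-0.04,0,0,0,0,-0.06,0,0,0,0,-0.06,0],
)

```text
clock: 10.6
position: [0.4811, -0.4064, 0.1142]
ee_rot: [-1.24, 1.161, -1.16]
force: [0.0, 0.3, -0.1]
width: 0.006
```

Emit:
carry_out(
  steps=[0,0,0,-0.02,0,0,0,0,-0.04,0,0,0,0,-0.04,0],
)

```text
clock: 10.9
position: [0.4817, -0.4066, 0.1114]
ee_rot: [-1.24, 1.16, -1.161]
force: [-2.2, 2.3, 8.8]
width: 0.004
```

Emit:
carry_out(
  steps=[0,0,0,-0.02,0,0,0,0,-0.04,0,0,0,0,-0.04,0],
)

```text
clock: 11.2
position: [0.4818, -0.4067, 0.1111]
ee_rot: [-1.24, 1.159, -1.163]
force: [-12.5, 8.6, 40.4]
width: 0.006
```

Emit:
carry_out(
  steps=[0,0,0,0.1,0,0,0,0,0.4,0,0,0,0,0.8,0,0,0,0,1,0,0,-0.5,0,1,0,0,-1,0,1,0,0,-1,0,1,0],
)

```text
clock: 11.9
position: [0.3741, -0.4078, 0.2062]
ee_rot: [-1.241, 1.169, -1.162]
force: [0.0, -0.8, -0.2]
width: 0.005
```

Emit:
carry_out(
  steps=[0,-0.5,-0.4,0,0,0,-0.6,-1,0,0,0,-0.6,-1,0,0,0,-0.6,-1,0,0],
)

```text
clock: 12.3
position: [0.3188, -0.5103, 0.2061]
ee_rot: [-1.239, 1.165, -1.165]
force: [-0.4, 0.5, -0.7]
width: 0.002
```

```bash
python3 - <<'E'
from h import *
st();s=snap('f');P=cloud('top',s['top'][1])
def rect(name,r0,r1,c0,c1,z0,z1):
    Q=P[r0:r1,c0:c1].reshape(-1,3);Q=Q[(Q[:,2]>z0)&(Q[:,2]<z1)]
    if len(Q)<5: print(name,len(Q));return
    c,z,a=cv2.minAreaRect(Q[:,:2].astype('f4'));print(name,len(Q),np.round(c,4),np.round(z,4),round(a,2),np.median(Q,0).round(4))
rect('stored',160,215,340,450,.105,.13);rect('cover',215,270,340,455,.105,.13)
rect('jar',330,400,280,345,.06,.09);rect('beaker',90,150,255,300,.05,.09)
cv2.imwrite('pics/f1.png',np.hstack([cv2.resize(s['side'][0][150:290,260:400],(400,400)),cv2.resize(s['top'][0][160:290,330:460],(400,400))])[:,:,::-1])
E
```

```text
12.3 [ 0.3188 -0.5103  0.2061] jaw 3.45 down [-0.001 -0.001 -1.   ] F [-0.4  0.5 -0.7] w 0.002
stored 757 [ 0.5589 -0.3997] [0.0129 0.1098] 3.95 [ 0.5585 -0.3993  0.1101]
cover 759 [ 0.4809 -0.4053] [0.0122 0.1098] 3.86 [ 0.4806 -0.405   0.1101]
jar 1627 [ 0.3178 -0.288 ] [0.0612 0.0603] 0.48 [ 0.3184 -0.288   0.0735]
beaker 432 [ 0.6724 -0.235 ] [0.0542 0.0541] 43.64 [ 0.6835 -0.2327  0.0659]
```

View pics/f1.png

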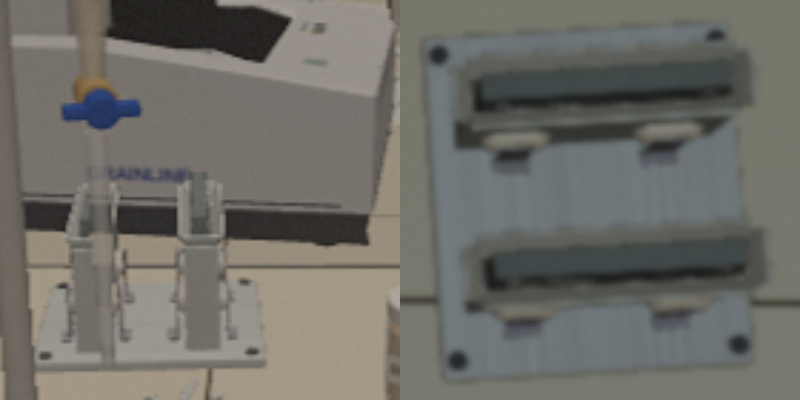

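Both covers now have their tops level (median 0.1101 m each) and parallel. The jar and beaker are where they were, so I'm handing in.

```bash
python3 -c "
from h import *
print(arm.sign_off())"
```

```text
the job is handed in; nothing more can be done
None
```

The cover is stored in the empty slot, level with the one already there, and the job was handed in at about 12 s. I drew it up the slope out of the rest, let the grip swing it upright, and lowered it onto the noses. Then I released it and pressed it home with shut fingers.

**Final top-camera checks:**
- **Height:** the upper edge reads 110.1 mm, the same as the stored cover.
- **Position:** the cover's middle is about 1.5 mm from the measured middle of the slot. The across-slot part of that is about 1.5 mm, within the cameras' 2 mm accuracy.
- **Alignment:** it lies within 0.1° of the stored cover's line.
- **Bystanders:** the jar and beaker moved less than 1 mm.
- **Robot:** it ended clear of everything.

**Pressing force:** going past the clips read up to about 13 N between steps, a little below the stated 14–20 N. The last press, with the cover on its floor, read 40.4 N at the end of its call. That is higher than I meant, but well under the 80 N limit. It is slightly over the 40 N figure for the arm or gripper body, although only the fingertips were touching.

The hand-in gave no verdict.

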